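# Dock a tube rack in its corner and latch it

### The job

Push the orange tube rack along the worktop, without gripping or lifting it, until it sits squarely home in the aluminium docking corner, against both the rear bar and the side bar. Then push the latch's red knob round until the blue latch arm is fully closed beside the rack, the rack still home. Push gently and do not shift the other things on the bench.

Things in the scene. Friction and masses are not known exactly. Their poses are not given: they have to be found in the camera images.
- tube_rack: orange 96-hole tube rack, loose, about 0.2 kg: 84 mm (its x) by 128 mm (its y), 28 mm high; origin at the centre of its underside, z up. That size is a 4 mm high foot flange; above it the sides are set in 3 mm (78 x 122). Starts 5 to 15 cm from its seat, in front and mostly to the right of it, turned up to 20 degrees from the dock; its x points roughly away from the robot.
- dock: fixed aluminium docking corner, bars 12 mm thick, 16 mm high. Origin: inner corner of the bars, on the worktop; x roughly away from the robot, y left, turned a few degrees. Rear bar: inner face x = 0, from y = 12 to -122 mm. Side bar: inner face y = 0, from x = 0 to -62 mm. The rack goes where x < 0, y < 0; thin white painted lines mark its place's front and right edges.
- dock_seat (a point): point on the worktop in the dock's frame at (-42, -64, 0) mm: where the rack's origin lies when it is fully home, the rack's axes parallel to the dock's
- latch (a joint): latch angle about its upright pivot: 0 open (arm along the dock's -y, continuing the rear bar), growing clockwise from above to 1.571 (end stop), closed: arm along the dock's -x, 5 mm clear of the seated rack's right end. Starts 0 to 0.12. Light friction (about 0.5 N at the knob), stays where it is left, no spring.
- latch_knob (a point): on the axis of the latch's upright pin (12 mm across) with red knob (16 mm across, z = 32 to 46 mm), 65 mm from the pivot, 34 mm above the worktop. The pin stands on the end of the blue arm, which is 14 mm wide with its top at 16 mm; the 18 mm bosses at pin and pivot end at 17 mm.
- latch_pivot (a point): top of the latch's pivot, fixed to the dock at (10, -140, 17) mm in its frame
- beaker: bystander, loose: empty clear beaker, 56 mm across, 71 mm tall; origin at the centre of its underside
- amber_bottle: bystander, loose: brown bottle with black cap, 62 mm across, 118 mm tall; origin at the centre of its underside
- white_dropper: bystander, loose: white dropper bottle, 20 mm across, 65 mm tall, beside the fixed white pipette stand, which with its pipettes is about 0.3 m tall and fills x = 0.47 to 0.78, y = -0.2 to 0.04 m (stay above or left of it); origin at the centre of its underside
- petri_dish: bystander, loose: closed petri dish, 61 mm across, 15 mm high; origin at the centre of its underside
- tape_roll: bystander, loose: green roll of tape lying flat, 60 mm across, 19 mm high; origin at the centre of its underside
- red_vial: bystander, loose: small white vial with red cap, 13 mm across, 48 mm tall; origin at the centre of its underside

How it is judged (in metres and radians):
On the way, in this order (a step that is already met when the one before it is completed fails the run):
1. the rack is pushed home in the docking corner while the latch is open (x of tube_rack in the frame of dock between -0.046 and -0.038 m and y of tube_rack in the frame of dock between -0.068 and -0.06 m and angle between the x axis of tube_rack and the x axis of dock, either way round below 0.05 rad and height (world z) of tube_rack below 0.004 m and value of joint latch below 1 rad), for 0.2 s.
2. the latch is swung closed beside the rack (value of joint latch above 1.4 rad), for 0.2 s.
At the end, for the whole second after the job is handed in: The rack lies flat and at rest with its origin within 4 mm of the seat along each dock axis and within 0.05 rad of square, and the latch is at more than 1.4 rad (1.571 is its end stop) (x of tube_rack in the frame of dock between -0.046 and -0.038 m and y of tube_rack in the frame of dock between -0.068 and -0.06 m and angle between the x axis of tube_rack and the x axis of dock, either way round below 0.05 rad and height (world z) of tube_rack below 0.004 m and value of joint latch above 1.4 rad and linear speed of tube_rack below 0.01 m/s); the robot touches nothing.
It fails at once if the rack is lifted or tipped (height (world z) of tube_rack above 0.01 m or angle between tube_rack's own z axis and vertical above 0.2 rad).
It fails at once if the rack is pressed or gripped with more than 40 N (contact force between the fingers and tube_rack above 40 N).
It fails at once if another thing on the bench is shifted by more than 15 mm (distance of any of beaker, amber_bottle, white_dropper, petri_dish, tape_roll, red_vial from where it was at the start of the episode above 0.015 m).
It also fails if it takes over 72 s, if anything falls off the work surface, if the arm or the gripper's body presses on something with over 40 N, if the wrist force passes 120 N, or if a joint passes its speed limit or range.

### The arm

A 6-joint arm with a two-finger parallel gripper is mounted at the origin on a cart in front of the work surface, level with it; the furniture and walls round the work are solid. World frame = base frame: x ahead of the robot, y to its left, z up, the work surface at z = 0. Lengths are in mm, angles in rad, forces in N, time in s.
With the tool pointing down it reaches from about 300 to 775 mm from the base axis. Payload 14.6 kg.
Tool frame: the origin (TCP) lies at the very end of the fingers, on their centre line; the grasp point (between the pads) lies 19 mm behind it (hold_point_z is the z of the grasp point in the tool frame, in mm); z points along the fingers, y is the line along which they close (so a half turn about z gives the same grasp; the last joint's range is limited). The gripper opens to 85 mm and grips with 20 to 120 N. Pads are 22 mm wide; open, the fingers measure 114 mm over their backs; the gripper's body (76 mm by 85 mm) begins 54 mm behind the grasp point. The pads swing forward as they close: fully open they stand 13 mm farther back than shut.
Start: joints at [1.228, 0.3, 1.521, -0, 1.321, -0.067], TCP at [149.772, 529.205, 231.281] pointing down, gripper open.
Joint ranges: [-3.03, 3.03], [-0.79, 2.21], [0.23, 2.52], [-1.04, 4.18], [0, 3.07], [-2.55, 2.55]. Speed limits (rad/s): [2.22, 2.22, 2.57, 3.14, 3.14, 3.14].

### API

Orientations are given as a unit quaternion [x, y, z, w].
In Python, from plant import get_obs, snapshot, hand_in, hold_point_z gives the robot as it stands.
- The arm moves only by the tool jog_arm, never from a script. Its arguments are lists of equal length, an entry for each row: "xyz": the shift along the tool's x, y, z in mm, a list of three; "turn": the turn, a rotation vector about the tool's x, y, z in degrees, a list of three. A call has 1 to 8 rows; each row shifts and turns the commanded pose from where the row before left it, along the tool's axes as they then stand; what a row does not reach is not made up. A row lasts 1/8 s, in which the tool goes at most 62.5 mm and 10.7 degrees, less where a joint would pass 70% of its speed; a pose out of reach is approached as far as the arm can. A call with a gripper value outside its range is refused whole. "gripper" is the closure, from 0 (fully open) to 1 (shut), set as the call begins (left out, the last holds). The fingers move at their own pace and stop on an object; "squeeze" is the grip in N (left out, the last holds). Time passes only in rows, so rows that do not move let the fingers close. It gives the time, the measured TCP pose, the force, the opening and the grip force at its end, in the units of the state.
- get_obs(): the state, without advancing time (a new reading comes with each control period).
- snapshot(name): name is "side" or "top" or "wrist"; returns a dict with "pixels" (420x560x3 uint8, red, green, blue), "z_map" (420x560 float32, mm along the optical axis (not along the pixel's ray), 0 where there is no reading), "fx", "fy", "cx", "cy" (pixels), "dist_coeffs" ([k1, k2, p1, p2, k3] as OpenCV has them; the pictures are not rectified), "position" and "rotation" of the camera in the world; the wrist camera has in their place "T_tool_cam" (4x4, takes a point from camera to tool coordinates, whose origin is the TCP and whose axes are the flange's). Camera axes: x right, y up, looking along -z (the intrinsics and any distortion apply to the point x, -y, -z); pixel columns grow to the right and rows downward; lengths in mm; the calibration is good to about 2 mm. A picture is of the moment at which its call begins: read the wrist's pose just before it.
- hand_in(): hands the job in; it is judged then, once.
The state is a dict: "time": time; "joint_pos": joint angles; "joint_vel": joint speeds; "joint_torque": joint torques, N m; "ee_pos": TCP position; "tcp_rot": TCP orientation; "force": force on the tool from outside, world axes, zero at the start; "ft_torque": the same for the moment, N m; "gripper_width": finger opening in mm; "grasp_force": force on a finger pad.
Only numpy, scipy, OpenCV 4.12 (cv2) and the standard library are available. Lean on these libraries where they do the work, as an engineer would, in place of code of your own. Each camera call takes 0.05 s, during which the arm holds its last target. There are 200 camera calls.

## Working session

There is one attempt and no reset: what is moved stays moved. The work goes in short steps, Python scripts to look and compute and a tool call to move; the robot and the scene stay as the last step left them, time stands still between calls to the robot, and variables do not carry over. Pictures are saved under pics/ and viewed, at most 10 in all, crops included, and the job is handed in when it is done.

Besides the shell and the picture viewer there is one more tool, called after ">>>" as a command line: name --argument value ..., lists and objects as JSON in quotes. jog_arm: Moves the arm, as the interface text tells. Its arguments: {"type":"object","properties":{"xyz":{"type":"array","items":{"type":"array","items":{"type":"number"}}},"turn":{"type":"array","items":{"type":"array","items":{"type":"number"}}},"gripper":{"type":"number"},"squeeze":{"type":"number"}},"required":["xyz","turn"]}

```bash
mkdir -p pics; cat > h.py <<'E'
import numpy as np, cv2
from plant import get_obs, snapshot, hand_in, hold_point_z
from scipy.spatial.transform import Rotation as R
def snap(n):
    o=get_obs(); s=snapshot(n)
    if n=="wrist":
        T=np.eye(4); T[:3,:3]=R.from_quat(o["tcp_rot"]).as_matrix(); T[:3,3]=o["ee_pos"]
        M=T@np.array(s["T_tool_cam"]); s["position"]=M[:3,3]; s["rotation"]=M[:3,:3]
    s["K"]=np.array([[s["fx"],0,s["cx"]],[0,s["fy"],s["cy"]],[0,0,1.]]); s["position"]=np.array(s["position"])
    r=np.array(s["rotation"]); s["rotation"]=r if r.shape==(3,3) else R.from_quat(r).as_matrix()
    return s
def rays(s,uv):
    p=cv2.undistortPoints(np.array(uv,float).reshape(-1,1,2),s["K"],np.array(s["dist_coeffs"],float)).reshape(-1,2)
    return np.c_[p[:,0],-p[:,1],-np.ones(len(p))]@s["rotation"].T
def plane(s,uv,z):
    d=rays(s,uv); return s["position"]+d*((z-s["position"][2])/d[:,2])[:,None]
def depth(s,uv):
    uv=np.array(uv).astype(int).reshape(-1,2); return s["position"]+rays(s,uv)*s["z_map"][uv[:,1],uv[:,0]][:,None]
def save(s,n,crop=None,k=1):
    im=cv2.cvtColor(s["pixels"],cv2.COLOR_RGB2BGR)
    if crop: x0,y0,x1,y1=crop; im=im[y0:y1,x0:x1]
    cv2.imwrite("pics/"+n,cv2.resize(im,None,fx=k,fy=k))
E
python3 - <<'E'
from h import *
o=get_obs(); print({k:np.round(v,3) for k,v in o.items()}, hold_point_z)
a=snap("top");b=snap("side")
cv2.imwrite("pics/a.png",cv2.cvtColor(a["pixels"],4)); cv2.imwrite("pics/b.png",cv2.cvtColor(b["pixels"],4))
for s in (a,b): print(np.round(s["position"]),np.round(s["rotation"],2).tolist(),s["fx"],s["dist_coeffs"])
E
```

```text
{'time': np.float64(0.0), 'joint_pos': array([ 1.228,  0.301,  1.522,  0.   ,  1.321, -0.067]), 'joint_vel': array([ 0.001, -0.001, -0.001,  0.   , -0.001, -0.   ]), 'joint_torque': array([-1.0000e-03, -5.4352e+01, -3.6178e+01, -0.0000e+00,  4.0000e-03,
        0.0000e+00]), 'ee_pos': array([149.708, 529.002, 230.709]), 'tcp_rot': array([ 0.137,  0.991, -0.001, -0.   ]), 'force': array([ 0.335, -0.148,  0.466]), 'ft_torque': array([-0.018,  0.002, -0.029]), 'grasp_force': np.float64(0.0), 'gripper_width': np.float64(84.992)} -18.700000000000003
[ 390.  266. 1190.] [[0.01, 0.99, -0.17], [-1.0, 0.01, 0.03], [0.03, 0.17, 0.99]] 531.6404346513486 [-0.04641212  0.          0.          0.          0.        ]
[1207. 1011.  687.] [[-0.77, -0.34, 0.54], [0.64, -0.4, 0.65], [0.0, 0.85, 0.53]] 477.3263642950764 [-0.07119506  0.          0.          0.          0.        ]
```

View pics/a.png

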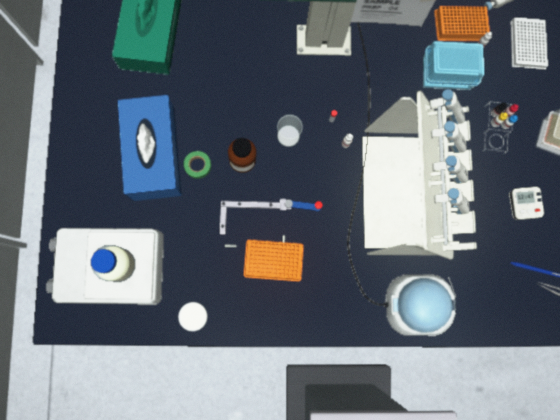

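View pics/b.png

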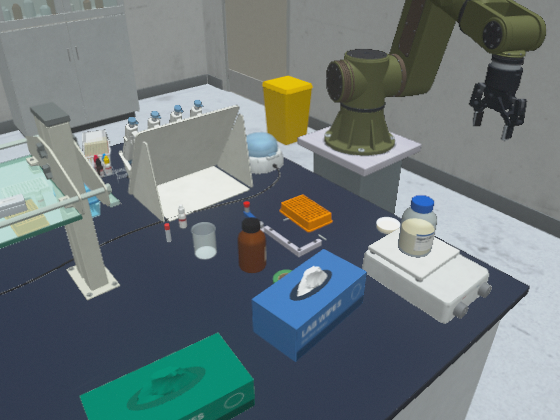

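Top view: orange rack about (273,260), dock corner (223,203), rear bar out to (290,205), red knob (319,205), petri dish (193,317), tape (197,164). The side view shows the same layout, with the arm clear of it. Next I'll take coarse measurements.

```bash
cat >> h.py <<'E'
def orange(s):
    h=cv2.cvtColor(s["pixels"],cv2.COLOR_RGB2HSV); return cv2.inRange(h,(5,150,90),(20,255,255))
def red(s):
    h=cv2.cvtColor(s["pixels"],cv2.COLOR_RGB2HSV); return cv2.inRange(h,(0,170,90),(4,255,255))|cv2.inRange(h,(174,170,90),(180,255,255))
def blobs(m,amin):
    c,_=cv2.findContours(cv2.morphologyEx(m,cv2.MORPH_CLOSE,np.ones((5,5))),cv2.RETR_EXTERNAL,cv2.CHAIN_APPROX_NONE)
    return sorted([x for x in c if cv2.contourArea(x)>=amin],key=cv2.contourArea,reverse=True)
def rackrect(s,c,z=28):
    P=plane(s,c.reshape(-1,2),z)[:,:2].astype(np.float32); (ctr,sz,a)=cv2.minAreaRect(P); return ctr,sz,a
E
python3 - <<'E'
from h import *
s=snap("top")
for c in blobs(orange(s),300): print("rack",rackrect(s,c))
for c in blobs(red(s),8):
    m=c.reshape(-1,2).mean(0); print("red",m,plane(s,[m],46),depth(s,[m]))
uv=[(223,203),(290,205),(223,233),(231,246),(284,238),(193,317),(289,130),(241,153),(197,164),(273,260)]
print(np.round(np.c_[plane(s,uv,10),depth(s,uv)]))
w=snap("wrist"); print(np.round(np.array(w["T_tool_cam"]),2).tolist(), w["fx"])
E
```

```text
rack ((476.1414794921875, 242.32577514648438), (126.07925415039062, 83.10739135742188), 86.26214599609375)
rack ((1051.7353515625, -208.32269287109375), (89.85260772705078, 132.1127471923828), 2.075164556503296)
red [318.21052632 204.52631579] [[597.36205025 145.3528998   46.        ]] [[598.09100418 146.06385783  48.40788785]]
red [514.         107.68421053] [[ 831.72814307 -311.77423559   46.        ]] [[ 816.74826022 -290.18306537   89.0069537 ]]
red [333.71428571 112.92857143] [[808.82662723 108.98233156  46.        ]] [[810.94716083 110.60564404  46.15435757]]
[[604. 357.  10. 604. 356.  14.]
 [602. 205.  10. 600. 206.  19.]
 [536. 355.  10. 536. 354.  16.]
 [508. 336.  10. 508. 337.   3.]
 [527. 219.  10. 528. 218.  -1.]
 [352. 415.  10. 352. 415.  17.]
 [778. 209.  10. 781. 208.   2.]
 [721. 318.  10. 691. 314. 117.]
 [694. 418.  10. 696. 419.   2.]
 [478. 243.  10. 476. 243.  27.]]
[[-0.0, 0.95, 0.31, 79.65], [1.0, 0.0, 0.0, 0.88], [0.0, 0.31, -0.95, -140.51], [0.0, 0.0, 0.0, 1.0]] 347.0505250812687
```

>>> jog_arm --xyz '[[-58, -18, 0], [-58, -18, 0], [-58, -18, 0], [-58, -18, 0], [-58, -18, 0], [-58, -18, 0], [-58, -18, 15], [-58, -18, 15]]' --turn '[[0, 0, 0], [0, 0, 0], [0, 0, 0], [0, 0, 0], [0, 0, 0], [0, 0, 0], [0, 0, 0], [0, 0, 0]]' --gripper 0.4

```text
time: 1.2
ee_pos: [558.5, 263.0, 200.9]
tcp_rot: [0.138, 0.991, 0.0, 0.0]
force: [0.3, 1.1, 0.9]
gripper_width: 51.3
grasp_force: 0.0
```

```bash
python3 - <<'E'
from h import *
o=get_obs(); print(o["ee_pos"],o["tcp_rot"],o["gripper_width"])
s=snap("wrist"); np.save("w1.npy",s,allow_pickle=True); save(s,"w1.png")
E
```

```text
[558.45746269 262.9968705  200.90294048] [1.37508584e-01 9.90500568e-01 7.74260623e-05 8.75210401e-05] 51.27729405500707
```

View pics/w1.png

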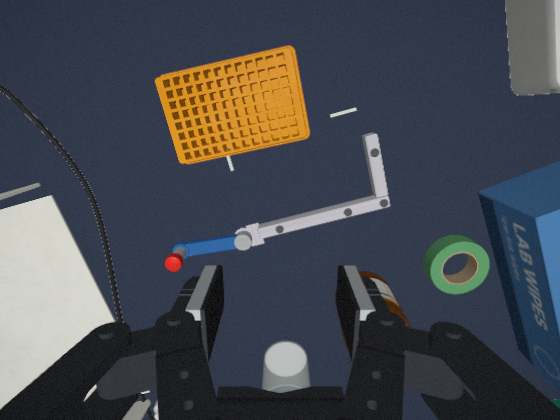

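Wrist view: rack centred near (232,105), rear bar from (250,235) to (388,202), side bar up to (370,135), pivot (243,240), red knob (173,262). Now the fine measurement.

```bash
cat >> h.py <<'E'
def world(s):
    v,u=np.mgrid[0:420,0:560]; uv=np.c_[u.ravel(),v.ravel()]; return depth(s,uv).reshape(420,560,3)
def dockfit(s,c0=(598,350)):
    W=world(s); h=cv2.cvtColor(s["pixels"],cv2.COLOR_RGB2HSV)
    g=cv2.inRange(h,(0,0,120),(180,60,255))>0
    v,u=np.nonzero(g); P=plane(s,np.c_[u,v],16)[:,:2]; Z=W[v,u,2]
    k=(Z>11)&(Z<22)&(P[:,0]>520)&(P[:,0]<640)&(P[:,1]>225)&(P[:,1]<375); P=P[k]
    return P
E
python3 - <<'E'
from h import *
s=np.load("w1.npy",allow_pickle=True).item()
print("rack",rackrect(s,blobs(orange(s),500)[0]))
c=blobs(orange(s),500)[0]
print("rackctr depth",depth(s,[(232,103),(225,110)]))
P=dockfit(s); print(len(P))
rear=P[(P[:,0]>P[:,0].max()-60)]
# side bar: low x
for it in range(1):
    sd=P[P[:,0]<582]; 
    print("side",cv2.minAreaRect(sd.astype(np.float32)),len(sd))
    rr=P[(P[:,1]<335)]; print("rear",cv2.minAreaRect(rr.astype(np.float32)),len(rr))
for b in blobs(red(s),20): m=b.reshape(-1,2).mean(0); print("red",m,cv2.contourArea(b),plane(s,[m],46),depth(s,[m]))
uv=[(243,240),(388,202),(370,135)]; print(plane(s,uv,17),depth(s,uv))
t=snap("top"); print("rack top",rackrect(t,blobs(orange(t),300)[0]))
E
```

```text
rack ((477.603271484375, 245.36563110351562), (120.74539947509766, 77.21721649169922), 86.097900390625)
rackctr depth [[473.3264836  244.82238987  25.17458812]
 [477.19448119 237.11588604  25.25618961]]
2121
side ((557.7052001953125, 356.6934814453125), (11.496185302734375, 48.44565963745117), 89.10234069824219) 578
rear ((599.4842529296875, 282.4428405761719), (105.1620101928711, 12.359697341918945), 89.4458236694336) 1118
red [173.63265306 261.83673469] 220.5 [[593.8919531  150.26874697  46.        ]] [[594.09810225 148.57626034  42.86633714]]
[[601.32699657 212.97771901  17.        ]
 [601.90808892 360.77916013  17.        ]
 [534.27258074 356.52409311  17.        ]] [[602.21056238 212.44043067  14.59729402]
 [603.26383391 361.63029537  13.33115458]
 [534.98986983 357.49899029  12.54584004]]
rack top ((1051.6021728515625, -208.121337890625), (89.85400390625, 131.64503479003906), 2.281867027282715)
```

>>> jog_arm --xyz '[[18, -41, 0], [18, -41, 0], [17, -40, 0], [0, 0, 20], [0, 0, 20], [0, 0, 20], [0, 0, 20], [0, 0, 20]]' --turn '[[0, 0, 0], [0, 0, 0], [0, 0, 0], [0, 0, 10.7], [0, 0, 10.7], [0, 0, 10.7], [0, 0, 10.7], [0, 0, 10.7]]' --gripper 0.55

```text
time: 2.3
ee_pos: [472.5, 161.6, 100.8]
tcp_rot: [0.571, 0.821, 0.0, 0.0]
force: [0.4, 0.0, -0.1]
gripper_width: 38.3
grasp_force: 0.0
```

>>> jog_arm --xyz '[[0, 0, 0], [0, 0, 0], [0, 0, 0]]' --turn '[[0, 0, 10.7], [0, 0, 10.7], [0, 0, 0]]'

```text
time: 2.68
ee_pos: [472.5, 161.6, 101.3]
tcp_rot: [0.711, 0.703, -0.0, -0.0]
force: [-0.9, -0.1, -0.3]
gripper_width: 38.1
grasp_force: 0.0
```

```bash
python3 - <<'E'
from h import *
o=get_obs(); print(o["ee_pos"],R.from_quat(o["tcp_rot"]).as_matrix().round(3),o["gripper_width"],o["joint_pos"])
s=snap("wrist"); save(s,"w2.png"); print(rackrect(s,blobs(orange(s),500)[0]))
E
```

```text
[472.51808971 161.63312291 101.34832986] [[ 0.011  1.    -0.   ]
 [ 1.    -0.011  0.   ]
 [ 0.    -0.    -1.   ]] 38.09436925589548 [2.56207878e-01 3.42319033e-01 1.79487337e+00 6.95141645e-05
 1.00444058e+00 2.66979875e-01]
((476.9083557128906, 239.6099395751953), (109.50054931640625, 74.92561340332031), 86.08975219726562)
```

View pics/w2.png

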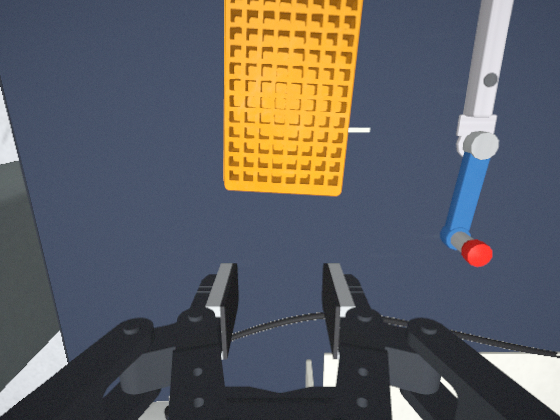

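Wrist view: rack's right end at row 190, columns 227–342, centred ahead of the fingers (tips near (222,265) and (340,265)), and the knob (476,253) is well to the side. I'll lower and push left.

>>> jog_arm --xyz '[[0, 0, 30], [0, 0, 30], [0, 0, 23], [0, 0, 10], [3, 0, 0], [3, 0, 0], [2, 0, 0], [0, 0, 0]]' --turn '[[0, 0, 0], [0, 0, 0], [0, 0, 0], [0, 0, 0], [0, 0, 0], [0, 0, 0], [0, 0, 0], [0, 0, 0]]'

```text
time: 3.72
ee_pos: [473.0, 169.6, 8.8]
tcp_rot: [0.711, 0.703, 0.0, 0.0]
force: [-1.2, -0.9, 0.5]
gripper_width: 38.5
grasp_force: 0.0
```

>>> jog_arm --xyz '[[3, 0, 0], [3, 0, 0], [3, 0, 0], [3, 0, 0], [3, 0, 0], [3, 0, 0], [3, 0, 0], [0, 0, 0]]' --turn '[[0, 0, 0], [0, 0, 0], [0, 0, 0], [0, 0, 0], [0, 0, 0], [0, 0, 0], [0, 0, 0], [0, 0, 0]]'

```text
time: 4.72
ee_pos: [473.0, 190.7, 8.2]
tcp_rot: [0.711, 0.703, -0.0, -0.0]
force: [-0.1, -0.7, -0.2]
gripper_width: 38.5
grasp_force: 0.0
```

```bash
python3 - <<'E'
from h import *
o=get_obs(); print(o["ee_pos"])
t=snap("top"); s=snap("side")
for c in blobs(orange(t),300): print(rackrect(t,c))
np.save("t.npy",t,allow_pickle=True)
E
```

```text
[472.95620091 190.66484457   8.21225164]
((1051.72802734375, -208.17800903320312), (89.85247802734375, 131.82208251953125), 2.0786736011505127)
((473.84454345703125, 277.8076171875), (82.7590560913086, 95.71834564208984), 0.5431766510009766)
```

>>> jog_arm --xyz '[[3, 0, 0], [3, 0, 0], [3, 0, 0], [3, 0, 0], [3, 0, 0], [1, 0, 0], [0, 0, 0], [-10, 0, 0]]' --turn '[[0, 0, 0], [0, 0, 0], [0, 0, 0], [0, 0, 0], [0, 0, 0], [0, 0, 0], [0, 0, 0], [0, 0, 0]]'

```text
time: 5.82
ee_pos: [473.1, 196.4, 8.4]
tcp_rot: [0.711, 0.703, 0.0, 0.0]
force: [-0.2, 0.2, 0.6]
gripper_width: 38.4
grasp_force: 0.0
```

>>> jog_arm --xyz '[[-15, 0, 0], [0, 0, -40], [0, 0, -50], [0, 0, -30], [0, 0, 0]]' --turn '[[0, 0, 0], [0, 0, 0], [0, 0, 0], [0, 0, 0], [0, 0, 0]]'

```text
time: 6.45
ee_pos: [473.9, 180.7, 130.4]
tcp_rot: [0.712, 0.703, 0.002, 0.001]
force: [0.6, -0.2, -0.8]
gripper_width: 38.3
grasp_force: 0.0
```

```bash
python3 - <<'E'
from h import *
o=get_obs(); print(o["ee_pos"])
s=snap("wrist"); 
c=blobs(orange(s),300)[0]; print(rackrect(s,c),c.reshape(-1,2).min(0),c.reshape(-1,2).max(0))
t=snap("top"); print([rackrect(t,c) for c in blobs(orange(t),300)])
E
```

```text
[473.90247268 180.74894746 130.4059855 ]
((474.294189453125, 269.4117431640625), (98.19571685791016, 75.27781677246094), 89.165771484375) [218   0] [340 160]
[((473.84967041015625, 277.88397216796875), (82.77303314208984, 126.43798828125), 0.5391977429389954), ((1051.70458984375, -208.40750122070312), (89.76813507080078, 131.35687255859375), 2.05612850189209)]
```

>>> jog_arm --xyz '[[34, -22, 0], [34, -22, 0], [32, -20, 0], [0, 0, 0], [0, 0, 0], [0, 0, 0], [0, 0, 0], [0, 0, 0]]' --turn '[[0, 0, 0], [0, 0, 0], [0, 0, 0], [0, 0, -10.7], [0, 0, -10.7], [0, 0, -10.7], [0, 0, -10.7], [0, 0, -10.7]]' --gripper 0.25

```text
time: 7.55
ee_pos: [409.7, 281.5, 126.8]
tcp_rot: [0.316, 0.949, -0.001, -0.001]
force: [0.3, -0.1, -0.2]
gripper_width: 64.1
grasp_force: 0.0
```

>>> jog_arm --xyz '[[0, 0, 30], [0, 0, 20], [0, 0, 20], [0, 0, 10], [0, 0, 0]]' --turn '[[0, 0, -10], [0, 0, -10], [0, 0, -10], [0, 0, -6.5], [0, 0, 0]]'

```text
time: 8.18
ee_pos: [409.3, 281.3, 46.6]
tcp_rot: [0.007, 1.0, -0.001, -0.002]
force: [-0.3, 0.6, 0.5]
gripper_width: 63.7
grasp_force: 0.0
```

```bash
python3 - <<'E'
from h import *
o=get_obs(); print(o["ee_pos"],R.from_quat(o["tcp_rot"]).as_matrix().round(3),o["gripper_width"])
E
```

```text
[409.33700984 281.33799826  46.57427424] [[-1.     0.013 -0.003]
 [ 0.013  1.    -0.002]
 [ 0.003 -0.002 -1.   ]] 63.70064225295531
```

>>> jog_arm --xyz '[[0, 0, 25], [0, 0, 15], [-5, 0, 0], [-5, 0, 0], [-4, 0, 0], [-4, 0, 0], [-4, 0, 0], [-4, 0, 0]]' --turn '[[0, 0, 0], [0, 0, 0], [0, 0, 0], [0, 0, 0], [0, 0, 0], [0, 0, 0], [0, 0, 0], [0, 0, 0]]'

```text
time: 9.18
ee_pos: [436.4, 281.9, 8.4]
tcp_rot: [0.006, 1.0, 0.0, -0.0]
force: [-1.7, 0.6, 1.5]
gripper_width: 64.3
grasp_force: 0.9
```

>>> jog_arm --xyz '[[-5, 0, 0], [-5, 0, 0], [-5, 0, 0], [-5, 0, 0], [-5, 0, 0], [-5, 0, 0], [-5, 0, 0], [0, 0, 0]]' --turn '[[0, 0, 0], [0, 0, 0], [0, 0, 0], [0, 0, 0], [0, 0, 0], [0, 0, 0], [0, 0, 0], [0, 0, 0]]'

```text
time: 10.18
ee_pos: [471.6, 281.4, 8.3]
tcp_rot: [0.006, 1.0, 0.0, 0.0]
force: [0.3, -0.5, -0.2]
gripper_width: 63.9
grasp_force: 0.0
```

```bash
python3 - <<'E'
from h import *
o=get_obs(); print(o["ee_pos"],o["force"])
t=snap("top"); print([rackrect(t,c) for c in blobs(orange(t),300)][:2])
E
```

```text
[471.6226222  281.37906381   8.27073764] [ 0.26389777 -0.45514598 -0.16143071]
[((1051.7503662109375, -208.24913024902344), (89.86962890625, 131.66937255859375), 2.05399489402771), ((550.6929321289062, 305.8221435546875), (40.58839416503906, 90.31584930419922), 24.861661911010742)]
```

>>> jog_arm --xyz '[[-3, 0, 0], [-3, 0, 0], [-3, 0, 0], [-3, 0, 0], [-3, 0, 0], [-3, 0, 0], [-3, 0, 0], [-2, 0, 0]]' --turn '[[0, 0, 0], [0, 0, 0], [0, 0, 0], [0, 0, 0], [0, 0, 0], [0, 0, 0], [0, 0, 0], [0, 0, 0]]'

```text
time: 11.22
ee_pos: [494.3, 281.1, 8.3]
tcp_rot: [0.006, 1.0, -0.0, -0.0]
force: [-1.3, 0.6, 0.7]
gripper_width: 63.9
grasp_force: 0.6
```

>>> jog_arm --xyz '[[-1, 0, 0], [-1, 0, 0], [-1, 0, 0]]' --turn '[[0, 0, 0], [0, 0, 0], [0, 0, 0]]'

```text
time: 11.6
ee_pos: [497.2, 281.1, 8.3]
tcp_rot: [0.006, 1.0, -0.0, -0.0]
force: [-0.1, -0.2, 0.5]
gripper_width: 64.1
grasp_force: 0.5
```

>>> jog_arm --xyz '[[-1, 0, 0], [-0.5, 0, 0]]' --turn '[[0, 0, 0], [0, 0, 0]]'

```text
time: 11.85
ee_pos: [498.7, 281.1, 8.3]
tcp_rot: [0.006, 1.0, 0.0, 0.0]
force: [-1.3, -0.7, 0.0]
gripper_width: 64.2
grasp_force: 0.6
```

>>> jog_arm --xyz '[[-1, 0, 0], [-0.5, 0, 0]]' --turn '[[0, 0, 0], [0, 0, 0]]'

```text
time: 12.1
ee_pos: [500.2, 281.1, 8.3]
tcp_rot: [0.006, 1.0, 0.0, -0.0]
force: [-1.2, -0.2, 0.5]
gripper_width: 64.1
grasp_force: 0.7
```

>>> jog_arm --xyz '[[-0.5, 0, 0], [-0.5, 0, 0]]' --turn '[[0, 0, 0], [0, 0, 0]]'

```text
time: 12.35
ee_pos: [501.2, 281.1, 8.3]
tcp_rot: [0.006, 1.0, 0.0, 0.0]
force: [-0.6, 0.6, -0.3]
gripper_width: 63.9
grasp_force: 0.7
```

>>> jog_arm --xyz '[[-0.5, 0, 0], [-0.5, 0, 0]]' --turn '[[0, 0, 0], [0, 0, 0]]'

```text
time: 12.6
ee_pos: [502.2, 281.0, 8.3]
tcp_rot: [0.006, 1.0, 0.0, 0.0]
force: [-1.6, -0.0, 1.6]
gripper_width: 64.0
grasp_force: 0.7
```

```bash
python3 - <<'E'
from h import *
s=snap("wrist"); save(s,"w3.png")
E
```

```text
(no output)
```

View pics/w3.png

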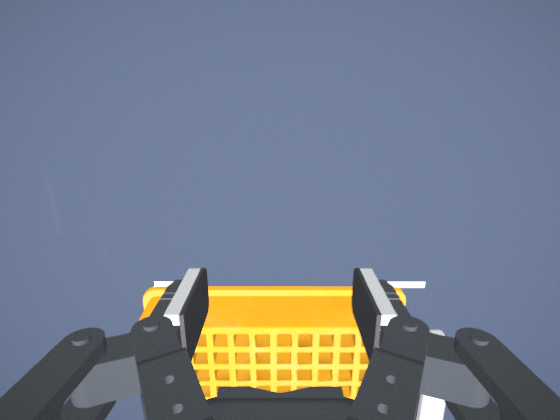

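Wrist view: the rack's front edge (row 290) is square and nearly on the white front line (row 285, columns 155–425). The fingers are on its front face, and it is 1–3 mm short.

>>> jog_arm --xyz '[[-0.5, 0, 0], [-0.5, 0, 0]]' --turn '[[0, 0, 0], [0, 0, 0]]'

```text
time: 12.9
ee_pos: [502.4, 281.1, 8.2]
tcp_rot: [0.006, 1.0, -0.0, -0.001]
force: [-10.5, 0.9, 5.7]
gripper_width: 63.9
grasp_force: 5.1
```

>>> jog_arm --xyz '[[-0.5, 0, 0], [-0.3, 0, 0]]' --turn '[[0, 0, 0], [0, 0, 0]]'

```text
time: 13.15
ee_pos: [502.6, 281.2, 8.2]
tcp_rot: [0.006, 1.0, -0.0, -0.002]
force: [-14.6, 2.4, 8.8]
gripper_width: 64.1
grasp_force: 7.3
```

>>> jog_arm --xyz '[[-0.4, 0, 0], [-0.3, 0, 0]]' --turn '[[0, 0, 0], [0, 0, 0]]'

```text
time: 13.4
ee_pos: [502.7, 281.2, 8.1]
tcp_rot: [0.006, 1.0, -0.0, -0.002]
force: [-18.6, 1.6, 11.1]
gripper_width: 64.2
grasp_force: 9.7
```

>>> jog_arm --xyz '[[10, 0, 0], [14, 0, -10], [0, 0, -55], [0, 0, -55], [-31, -44, 0], [-31, -44, 0], [0, 0, 0], [0, 0, 0]]' --turn '[[0, 0, 0], [0, 0, 0], [0, 0, 0], [0, 0, 0], [0, 0, 0], [0, 0, 0], [0, 0, 10], [0, 0, 10]]'

```text
time: 14.4
ee_pos: [541.5, 192.0, 129.0]
tcp_rot: [0.183, 0.983, 0.0, 0.0]
force: [0.4, 0.0, -0.3]
gripper_width: 64.0
grasp_force: 0.0
```

>>> jog_arm --xyz '[[0, 0, 0], [0, 0, 0], [0, 0, 0], [0, 0, 0], [0, 0, 0], [0, 0, 0], [0, 0, 0], [0, 0, 0]]' --turn '[[0, 0, 10], [0, 0, 10], [0, 0, 10], [0, 0, 10], [0, 0, 10], [0, 0, 10], [0, 0, 10], [0, 0, 0]]' --gripper 0.55

```text
time: 15.4
ee_pos: [541.3, 192.6, 128.9]
tcp_rot: [0.711, 0.703, 0.0, 0.0]
force: [-0.2, -0.0, 0.9]
gripper_width: 38.6
grasp_force: 0.0
```

```bash
python3 - <<'E'
from h import *
o=get_obs(); print(o["ee_pos"],R.from_quat(o["tcp_rot"]).as_matrix().round(3))
s=snap("wrist"); save(s,"w4.png"); P=rackrect(s,blobs(orange(s),500)[0]); print(P)
t=snap("top"); print([rackrect(t,c) for c in blobs(orange(t),300)])
E
```

```text
[541.30475894 192.60963949 128.89421986] [[ 0.011  1.     0.001]
 [ 1.    -0.011  0.   ]
 [ 0.     0.001 -1.   ]]
((550.6737670898438, 274.9484558105469), (109.75597381591797, 75.91331481933594), 89.07035827636719)
[((548.6661987304688, 278.0550842285156), (123.53829956054688, 83.12306213378906), 88.96893310546875), ((1051.5955810546875, -207.95445251464844), (89.85400390625, 132.35203552246094), 2.281867027282715)]
```

View pics/w4.png

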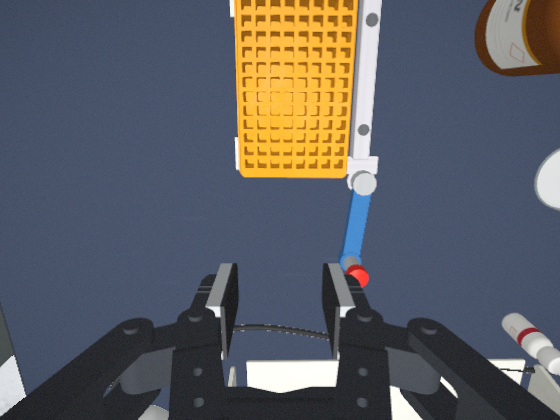

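Wrist view: rack square along the rear bar, right end at row 177, knob (357,275) clear of the fingers. I'll lower and push left to the side bar.

>>> jog_arm --xyz '[[0, 4, 40], [0, 0, 40], [0, 0, 30], [0, 0, 11], [4, 0, 0], [4, 0, 0], [3, 0, 0], [2, 0, 0]]' --turn '[[0, 0, 0], [0, 0, 0], [0, 0, 0], [0, 0, 0], [0, 0, 0], [0, 0, 0], [0, 0, 0], [0, 0, 0]]'

```text
time: 16.5
ee_pos: [546.0, 205.8, 7.9]
tcp_rot: [0.711, 0.703, 0.0, 0.0]
force: [-0.1, -1.1, 0.6]
gripper_width: 38.3
grasp_force: 0.9
```

>>> jog_arm --xyz '[[1, 0, 0], [1, 0, 0], [1, 0, 0]]' --turn '[[0, 0, 0], [0, 0, 0], [0, 0, 0]]'

```text
time: 16.88
ee_pos: [545.8, 208.4, 7.3]
tcp_rot: [0.711, 0.703, -0.0, 0.0]
force: [0.0, -2.5, 0.8]
gripper_width: 38.3
grasp_force: 0.9
```

>>> jog_arm --xyz '[[1, 0, 0], [0.5, 0, 0]]' --turn '[[0, 0, 0], [0, 0, 0]]'

```text
time: 17.12
ee_pos: [545.8, 210.0, 7.3]
tcp_rot: [0.711, 0.703, -0.0, -0.0]
force: [0.5, -1.7, 1.9]
gripper_width: 38.6
grasp_force: 1.0
```

>>> jog_arm --xyz '[[0.5, 0, 0], [0.5, 0, 0]]' --turn '[[0, 0, 0], [0, 0, 0]]'

```text
time: 17.38
ee_pos: [545.8, 211.0, 7.3]
tcp_rot: [0.711, 0.703, -0.0, -0.0]
force: [-0.5, -2.0, 1.1]
gripper_width: 38.0
grasp_force: 1.0
```

>>> jog_arm --xyz '[[0.5, 0, 0], [0.5, 0, 0], [0.5, 0, 0]]' --turn '[[0, 0, 0], [0, 0, 0], [0, 0, 0]]'

```text
time: 17.75
ee_pos: [545.8, 212.5, 7.3]
tcp_rot: [0.711, 0.703, -0.0, 0.0]
force: [0.4, -1.8, 1.3]
gripper_width: 38.4
grasp_force: 1.0
```

>>> jog_arm --xyz '[[0.5, 0, 0], [0.5, 0, 0]]' --turn '[[0, 0, 0], [0, 0, 0]]'

```text
time: 18.0
ee_pos: [545.8, 213.6, 7.3]
tcp_rot: [0.711, 0.703, 0.0, 0.0]
force: [0.1, -1.3, 0.8]
gripper_width: 38.6
grasp_force: 1.0
```

>>> jog_arm --xyz '[[0.5, 0, 0], [0.5, 0, 0]]' --turn '[[0, 0, 0], [0, 0, 0]]'

```text
time: 18.25
ee_pos: [545.9, 214.5, 7.3]
tcp_rot: [0.711, 0.703, 0.0, 0.0]
force: [0.2, -1.3, 2.5]
gripper_width: 38.3
grasp_force: 0.9
```

>>> jog_arm --xyz '[[0.5, 0, 0], [0.5, 0, 0]]' --turn '[[0, 0, 0], [0, 0, 0]]'

```text
time: 18.5
ee_pos: [545.9, 215.1, 7.3]
tcp_rot: [0.711, 0.703, -0.0, 0.0]
force: [-0.8, -8.1, 2.4]
gripper_width: 38.1
grasp_force: 4.2
```

>>> jog_arm --xyz '[[0.5, 0, 0], [0.5, 0, 0]]' --turn '[[0, 0, 0], [0, 0, 0]]'

```text
time: 18.75
ee_pos: [545.8, 215.2, 7.3]
tcp_rot: [0.711, 0.703, -0.001, 0.0]
force: [-1.0, -16.1, 5.4]
gripper_width: 38.6
grasp_force: 8.1
```

>>> jog_arm --xyz '[[0.5, 0, 0], [0.3, 0, 0]]' --turn '[[0, 0, 0], [0, 0, 0]]'

```text
time: 19.0
ee_pos: [545.9, 215.2, 7.3]
tcp_rot: [0.712, 0.703, -0.002, 0.001]
force: [-1.9, -22.9, 7.0]
gripper_width: 38.7
grasp_force: 10.8
```

Both faces have now hit their bars. I'll back off and check the seat from above before doing the latch.

>>> jog_arm --xyz '[[-8, 0, 0], [-10, 0, 0], [0, 0, -45], [0, 0, -50], [-25, 40, 0], [-25, 39, 0], [0, 0, 0], [0, 0, 0]]' --turn '[[0, 0, 0], [0, 0, 0], [0, 0, 0], [0, 0, 0], [0, 0, 0], [0, 0, 0], [0, 0, -10], [0, 0, -10]]'

```text
time: 20.0
ee_pos: [624.2, 147.7, 101.8]
tcp_rot: [0.577, 0.817, -0.0, -0.0]
force: [0.2, 0.0, -0.4]
gripper_width: 38.1
grasp_force: 0.0
```

>>> jog_arm --xyz '[[0, 0, 0], [0, 0, 0], [0, 0, 0], [0, 0, 0], [0, 0, 0], [0, 0, 0], [0, 0, 0], [0, 0, 0]]' --turn '[[0, 0, -10], [0, 0, -10], [0, 0, -10], [0, 0, -10], [0, 0, -10], [0, 0, -10], [0, 0, -10], [0, 0, 0]]' --gripper 1.0

```text
time: 21.0
ee_pos: [624.0, 148.2, 102.2]
tcp_rot: [0.007, 1.0, 0.0, -0.0]
force: [0.2, -0.5, -0.1]
gripper_width: 0.1
grasp_force: 0.0
```

```bash
python3 - <<'E'
from h import *
o=get_obs(); print(o["ee_pos"],R.from_quat(o["tcp_rot"]).as_matrix().round(3),o["gripper_width"])
s=snap("wrist"); save(s,"w5.png"); print(rackrect(s,blobs(orange(s),500)[0]))
for b in blobs(red(s),20): m=b.reshape(-1,2).mean(0); print("red",m,cv2.contourArea(b),plane(s,[m],46))
t=snap("top"); print([rackrect(t,c) for c in blobs(orange(t),300)])
E
```

```text
[623.96281535 148.18655093 102.16022704] [[-1.     0.013 -0.   ]
 [ 0.013  1.     0.   ]
 [ 0.     0.    -1.   ]] 0.09530348315664998
((550.7573852539062, 269.4179992675781), (108.49699401855469, 74.86641693115234), 89.08792114257812)
red [275.08219178 191.19178082] 509.5 [[595.32519221 146.8317605   46.        ]]
[((548.15087890625, 286.1502685546875), (125.14539337158203, 82.79098510742188), 89.33983612060547), ((1051.7322998046875, -208.29437255859375), (89.85247802734375, 131.5891876220703), 2.0786736011505127)]
```

View pics/w5.png

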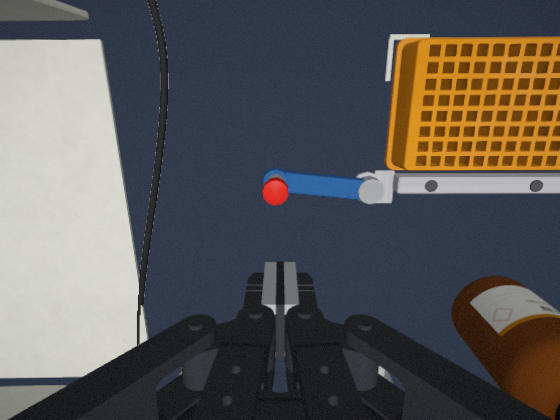

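Wrist view: rack inside both bars at the right, its corner on the painted lines (390,40). Knob at (275,191) is straight in front of the shut fingers (tips at (280,265)), and the blue arm is still open. Lowering behind the knob and pushing it.

>>> jog_arm --xyz '[[0, 0, 35], [0, 0, 30], [0, 0, 11], [5, 0, 0], [3, 0, 0], [2, 0, 0], [2, 0, 0], [0, 0, 0]]' --turn '[[0, 0, 0], [0, 0, 0], [0, 0, 0], [0, 0, 0], [0, 0, 0], [0, 0, 0], [0, 0, 0], [0, 0, 0]]'

```text
time: 22.1
ee_pos: [612.1, 148.5, 26.6]
tcp_rot: [0.006, 1.0, 0.0, 0.0]
force: [-0.3, -0.8, 0.1]
gripper_width: -0.4
grasp_force: 0.0
```

```bash
python3 - <<'E'
from h import *
o=get_obs(); print(o["ee_pos"],o["force"])
s=snap("wrist")
for b in blobs(red(s),20): m=b.reshape(-1,2).mean(0); print("red",m,plane(s,[m],46))
E
```

```text
[612.0693488  148.50538821  26.62042433] [-0.26627275 -0.83353585  0.12525333]
red [273.93913043 254.59130435] [[588.89467755 147.55482217  46.        ]]
```

>>> jog_arm --xyz '[[0, -2, 0], [5.7, -2, 0], [5.7, -2, 0], [5.7, -2, 0], [5.7, -1.6, 0], [5.7, -1.6, 0], [5.7, -1.6, 0], [5.7, -1.6, 0]]' --turn '[[0, 0, 7], [0, 0, 5], [0, 0, 5], [0, 0, 5], [0, 0, 5], [0, 0, 5], [0, 0, 5], [0, 0, 5]]'

```text
time: 23.15
ee_pos: [571.2, 150.3, 26.4]
tcp_rot: [0.365, 0.931, 0.0, 0.0]
force: [1.1, -0.6, 0.0]
gripper_width: 0.5
grasp_force: 0.3
```

```bash
python3 - <<'E'
from h import *
o=get_obs(); print(o["ee_pos"],o["force"],R.from_quat(o["tcp_rot"]).as_matrix().round(3)[:2,0])
s=snap("wrist")
for b in blobs(red(s),20):
    m=b.reshape(-1,2).mean(0); k=plane(s,[m],46)[0]; print("red",m,k); d=k[:2]-[602,211]; print(np.hypot(*d),np.degrees(np.arctan2(-d[0],-d[1])))
p=np.radians(90)
E
```

```text
[571.21780014 150.33097254  26.35216824] [ 1.14990945 -0.63265062  0.00227193] [-0.733  0.68 ]
red [285.15929204 254.99115044] [555.44965258 168.07868062  46.        ]
63.31804247188652 47.32268029892004
```

>>> jog_arm --xyz '[[5.7, -1.5, 0], [5.7, -1.5, 0], [5.7, -1.5, 0], [5.7, -1.5, 0], [5.7, -1.5, 0], [5.7, -1.5, 0], [5.7, -1.5, 0], [5, -1.5, 0]]' --turn '[[0, 0, 5], [0, 0, 5], [0, 0, 5], [0, 0, 5], [0, 0, 5], [0, 0, 5], [0, 0, 5], [0, 0, 5]]'

```text
time: 24.2
ee_pos: [539.1, 182.7, 26.4]
tcp_rot: [0.661, 0.75, 0.0, 0.0]
force: [-0.5, -1.4, -0.6]
gripper_width: 0.2
grasp_force: 0.3
```

```bash
python3 - <<'E'
from h import *
o=get_obs(); print(o["ee_pos"],o["force"],R.from_quat(o["tcp_rot"]).as_matrix().round(3)[:2,0])
s=snap("wrist"); save(s,"w6.png")
for b in blobs(red(s),20):
    m=b.reshape(-1,2).mean(0); k=plane(s,[m],46)[0]; print("red",m,k); d=k[:2]-[602,211]; print(np.hypot(*d),np.degrees(np.arctan2(-d[0],-d[1])))
E
```

```text
[539.10192409 182.65755867  26.35209918] [-0.45002418 -1.35895824 -0.64351536] [-0.126  0.992]
red [290.07826087 255.35652174] [539.41872285 206.24892341  46.        ]
62.76136533496623 85.65851854943823
```

View pics/w6.png

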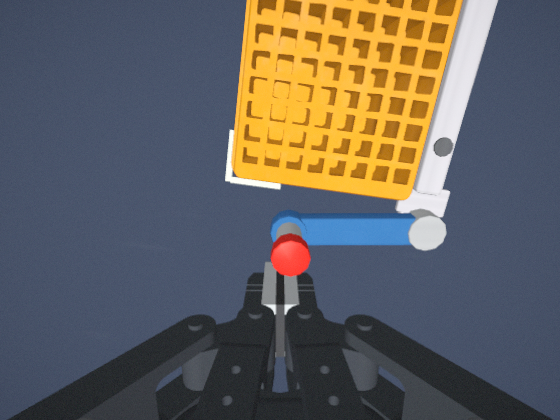

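Wrist view: knob at (290,255) in front of the fingers, and the blue arm (row 230) still makes a few degrees with the rack's end, so it is nearly closed. Finishing gently.

>>> jog_arm --xyz '[[2.8, -0.8, 0], [2.8, -0.8, 0], [1, 0, 0]]' --turn '[[0, 0, 2.5], [0, 0, 2.5], [0, 0, 0]]'

```text
time: 24.62
ee_pos: [536.9, 188.9, 26.3]
tcp_rot: [0.692, 0.722, -0.0, 0.0]
force: [-0.4, -0.9, 0.8]
gripper_width: 0.2
grasp_force: 0.3
```

>>> jog_arm --xyz '[[0.7, 0, 0], [0.7, 0, 0]]' --turn '[[0, 0, 1], [0, 0, 1]]'

```text
time: 24.88
ee_pos: [536.8, 190.3, 26.3]
tcp_rot: [0.705, 0.709, -0.0, -0.0]
force: [-0.0, -0.9, 0.1]
gripper_width: -0.0
grasp_force: 0.3
```

>>> jog_arm --xyz '[[0.6, 0, 0], [0.6, 0, 0]]' --turn '[[0, 0, 0], [0, 0, 0]]'

```text
time: 25.12
ee_pos: [536.7, 191.6, 26.3]
tcp_rot: [0.705, 0.709, -0.0, -0.0]
force: [-0.6, -1.2, 0.8]
gripper_width: 0.0
grasp_force: 0.3
```

>>> jog_arm --xyz '[[0.6, 0, 0], [0.6, 0, 0]]' --turn '[[0, 0, 0], [0, 0, 0]]'

```text
time: 25.38
ee_pos: [536.7, 192.6, 26.3]
tcp_rot: [0.705, 0.709, -0.0, 0.0]
force: [-0.5, -5.3, 0.5]
gripper_width: -0.1
grasp_force: 2.4
```

>>> jog_arm --xyz '[[0.5, 0, 0], [0.5, 0, 0]]' --turn '[[0, 0, 0], [0, 0, 0]]'

```text
time: 25.62
ee_pos: [536.7, 192.9, 26.2]
tcp_rot: [0.705, 0.709, -0.001, 0.0]
force: [-1.2, -10.1, 1.6]
gripper_width: -0.2
grasp_force: 5.3
```

>>> jog_arm --xyz '[[0.5, 0, 0], [0.3, 0, 0]]' --turn '[[0, 0, 0], [0, 0, 0]]'

```text
time: 25.88
ee_pos: [536.6, 193.1, 26.2]
tcp_rot: [0.705, 0.709, -0.001, 0.0]
force: [-1.1, -15.6, 2.0]
gripper_width: 0.0
grasp_force: 7.4
```

End stop reached. Now I'll withdraw, rise and check.

>>> jog_arm --xyz '[[-8, 0, 0], [-17, 0, 0], [0, 0, -50], [0, 0, -50], [0, 0, -30], [-20, 0, 0], [0, 0, 0], [0, 0, 0]]' --turn '[[0, 0, 0], [0, 0, 0], [0, 0, 0], [0, 0, 0], [0, 0, 0], [0, 0, 0], [0, 0, 0], [0, 0, 0]]'

```text
time: 26.88
ee_pos: [536.6, 149.1, 155.2]
tcp_rot: [0.706, 0.709, -0.001, -0.001]
force: [-0.1, -0.1, -1.0]
gripper_width: 0.2
grasp_force: 0.0
```

```bash
python3 - <<'E'
from h import *
o=get_obs(); print(o["ee_pos"],o["force"])
s=snap("wrist"); save(s,"w7.png"); print(rackrect(s,blobs(orange(s),500)[0]))
for b in blobs(red(s),20):
    m=b.reshape(-1,2).mean(0); k=plane(s,[m],46)[0]; d=k[:2]-[602,211]; print("red",m,k,np.hypot(*d),np.degrees(np.arctan2(-d[0],-d[1])))
t=snap("top"); print(rackrect(t,blobs(orange(t),300)[0]),rackrect(t,blobs(orange(t),300)[1]))
E
```

```text
[536.60050888 149.09777185 155.21857884] [-0.09317984 -0.08875294 -0.99599778]
((550.0044555664062, 258.5455322265625), (68.26515197753906, 76.78707122802734), 89.92597961425781)
red [285.66101695 124.18644068] [539.42523732 212.49985793  46.        ] 62.59273518592057 91.37306278687082
red [518.41860465 275.81395349] [726.14166201  95.17691547  46.        ] 169.7826232514726 -46.98541079292505
((548.1351318359375, 286.16009521484375), (125.14839935302734, 82.77913665771484), 89.37356567382812) ((1051.6942138671875, -208.0589599609375), (89.76824188232422, 132.05172729492188), 2.0490264892578125)
```

View pics/w7.png

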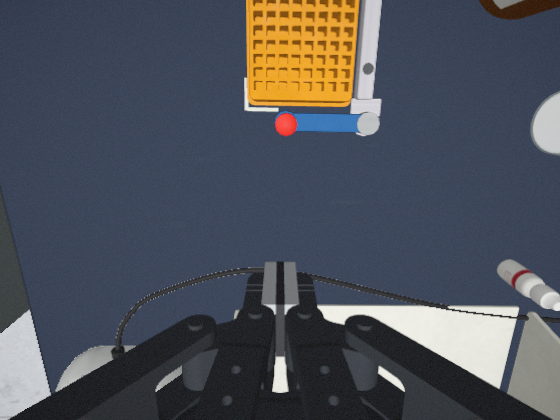

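Wrist view: the blue arm (row 123) is closed parallel to the rack's right end (row 103), with the knob at (286,124). The rack is square against the rear bar and just inside the white lines. The top view shows it hasn't moved since it was seated.

```bash
python3 -c "
from plant import hand_in; print(hand_in())"
```

```text
the job is handed in; nothing more can be done
None
```

The rack is pushed home against both dock bars, the latch is closed to its end stop, the arm is clear of everything, and the job was handed in at about 27 s; `hand_in()` gave no verdict.

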